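# Shorten a drip pole by one hole and hold its lock pin home

### The job

The telescopic drip pole lying in its cradle on the nurses' desk has to be one hole shorter: pull up the lock knob on the collar until the pin is clear, slide the hook section along the perforated tube to the next hole, away from the hooks, and let the pin drop into that hole. The spring alone does not seat the pin fully, so press the knob down until it is fully home and finish while still holding it pressed down with the gripper. Leave the other things on the desk where they are.

Things in the scene. Friction and masses are not known exactly. Their poses are not given: they have to be found in the camera images.
- pole: Fixed cradle board (100 x 520 x 12 mm) with the drip pole's inner tube. Origin: on the desk below the starting hole; y runs along the tube towards the hooks, z up. Steel tube, 25 mm diameter, axis 60 mm and top 72.5 mm above the desk, dark 10 mm holes in its top every 40 mm along y. Clamp (50 mm wide, top 82 mm) at y = -235 mm; low saddle under the sleeve at y = +190 mm.
- next_hole (a point): Centre of the mouth of the hole that the pin must go into, in the top of the inner tube: pole frame (0, -40, 72.5) mm. It is the first hole seen beside the collar, on the side away from the hooks.
- sleeve (a joint): Travel (m) of the hook section: 34 mm steel sleeve tube, 260 mm long, double hook at its +y end, aluminium collar (see collar) at the other. 0 = pin at the starting hole; grows along the pole's -y (pole gets shorter); 0.040 = at the next hole. Range -0.06 to 0.13. About 0.5 kg, friction about 3 N. Pin in a hole: locked, with 1 mm play either way.
- plunger (a joint): Height (m) of lock pin and knob above fully home. 0 = home (pin 16 mm deep, hard stop); about 0.005 = where the spring leaves it in a hole; above 0.016 clear of the tube; 0.024 = upper stop. Spring 700 N/m both ways: about 3.5 N down holds it home, 11 N up holds it at 0.020. The 8 mm pin has a round nose; let down between holes it rides on the tube at 0.016.
- lock_knob: Black upright cylinder above the collar, fixed on the plunger pin: 26 mm diameter, 24 mm high. Origin at its centre, on the pin axis, 30 mm above the collar's top (110 mm above the desk) when home, about 115 mm at the start; z up. Below it an 8 mm shaft and an 18 mm boss, 8 mm high, on the collar. Moves with plunger and sleeve; cannot turn.
- carton: Bystander: small cardboard carton 55 x 75 x 60 mm, origin at the centre of its underside.
- pill_bottle: Bystander: white closed jar, 40 mm diameter, 70 mm high, origin at the centre of its underside.
- steel_bowl: Bystander: steel bowl, 100 mm diameter, 35 mm high, origin at the centre of its underside.
- collar (a point): Centre of the top face of the aluminium collar on the hook section, on the pin axis, 80 mm above the desk. The collar is 38 mm wide, 44 mm along the tube, 40 mm high, and slides with the sleeve.

How it is judged:
On the way, in this order (a step that is already met when the one before it is completed fails the run):
1. the pin is pulled out of the starting hole (value of joint plunger above 0.012 m).
2. the hook section is at the next hole and the pin has dropped into it (value of joint sleeve between 0.036 and 0.044 m and value of joint plunger below 0.009 m), for 0.1 s.
At the end, for the whole second after the job is handed in: The hook section stands at the next hole (sleeve 0.040 m, within 4 mm), the pin is pressed fully home in it (within 2 mm of its stop, where the spring alone would leave it 5 mm out), and the fingers are on the knob with at least 1 N, through the last second (value of joint sleeve between 0.036 and 0.044 m and value of joint plunger below 0.002 m and contact force between the fingers and lock_knob above 1 N); the arm keeps its last pose, push and grip.
It fails at once if a bystander is disturbed (moved more than 25 mm) (distance of any of carton, pill_bottle, steel_bowl from where it was at the start of the episode above 0.025 m).
It also fails if it takes over 35 s, if anything falls off the work surface, if the arm or the gripper's body presses on something with over 40 N, if the wrist force passes 120 N, or if a joint passes its speed limit or range.

### The arm

A 7-joint arm with a two-finger parallel gripper is mounted at the origin on the work surface. World frame = base frame: x ahead of the robot, y to its left, z up, the work surface at z = 0. Lengths are in m, angles in rad, forces in N, time in s.
With the tool pointing down it reaches from about 0.4 to 0.875 m from the base axis. Payload 4.4 kg.
Tool frame: the origin (TCP) lies midway between the tips of the shut fingers; the grasp point (between the pads) lies r.pinch_z behind it (r.pinch_z is the distance from the TCP to the grasp point, in m); z points along the fingers, y is the line along which they close (so a half turn about z gives the same grasp; the last joint's range is limited). The gripper opens to 85 mm and grips with 20 to 120 N. Pads are 22 mm wide; open, the fingers measure 114 mm over their backs; the gripper's body (76 mm by 85 mm) begins 54 mm behind the grasp point. The pads swing forward as they close: fully open they stand 13 mm farther back than shut.
Start: joints at [1.104, 0.628, 0.038, 1.517, -0.027, 0.996, -0.02], TCP at [0.254, -0.598, 0.231] pointing down, gripper open.
Joint ranges: [-3.06, 3.06], [-0.37, 2.12], [-1.25, 1.32], [0.18, 2.47], [-1.1, 4.24], [0.23, 1.98], [-2.94, 2.94]. Speed limits (rad/s): [2.57, 2.57, 3.14, 3.14, 3.14, 3.14, 3.14].

### API

Orientations are given as a unit quaternion [x, y, z, w].
In Python, from cell import r gives the robot as it stands.
- The arm moves only by the tool jog_arm, never from a script. Its arguments are lists of equal length, an entry for each row: "fingers": the opening in per cent of the stroke, from 0 (shut) to 100 (fully open); "xyz": the shift along the tool's x, y, z in units of 40 mm (1.0 is 40 mm), a list of three; "rotation": the turn, a rotation vector about the tool's x, y, z in units of 5 degrees (1.0 is 5 degrees), a list of three. In form: {"fingers": [fingers, ...], "xyz": [[x, y, z], ...], "rotation": [[rx, ry, rz], ...]}. A call has 1 to 5 rows; each row shifts and turns the commanded pose from where the row before left it, along the tool's axes as they then stand; what a row does not reach is not made up. A row lasts 1/12 s, in which the tool goes at most 41.7 mm and 7.16 degrees, less where a joint would pass 70% of its speed; a pose out of reach is approached as far as the arm can. A call is refused whole if a number of a shift passes 1 or a number of a turn 1, either way. A call with a gripper value outside its range is refused whole. The fingers move at their own pace and stop on an object; the grip force is fixed at half the most. Time passes only in rows, so rows that do not move let the fingers close. It gives the time, the measured TCP pose, the force, the opening and the grip force at its end, in the units of the state.
- r.read_state(): the state, without advancing time (a new reading comes with each control period).
- r.camera(name): name is "scene" or "top" or "wrist"; returns a dict with "pixels" (480x640x3 uint8, blue, green, red), "z_map" (480x640 float32, m along the optical axis (not along the pixel's ray), 0 where there is no reading), "camera_matrix" (3x3 intrinsics, pixels), "R" (3x3) and "t" (3): a world point X has camera coordinates R X + t; the wrist camera has in their place "T_tool_cam" (4x4, takes a point from camera to tool coordinates, whose origin is the TCP and whose axes are the flange's). Camera axes: x right, y down, z forward; pixel columns grow to the right and rows downward; lengths in m; the calibration is good to about 2 mm. A picture is of the moment at which its call begins: read the wrist's pose just before it.
- r.hand_in(): hands the job in; it is judged then, once.
The state is a dict: "time": time; "joints": joint angles; "joint_velocities": joint speeds; "effort": joint torques, N m; "ee_pos": TCP position; "eef_rot": TCP orientation; "force": force on the tool from outside, world axes, zero at the start; "moment": the same for the moment, N m; "width": opening from 0.0 (shut) to 1.0 (fully open); "gripper_force": force on a finger pad.
Only numpy, scipy, OpenCV 4.12 (cv2) and the standard library are available. Lean on these libraries where they do the work, as an engineer would, in place of code of your own. Each camera call takes 0.05 s, during which the arm holds its last target. There are 200 camera calls.

## Working session

There is one attempt and no reset: what is moved stays moved. The work goes in short steps, Python scripts to look and compute and a tool call to move; the robot and the scene stay as the last step left them, time stands still between calls to the robot, and variables do not carry over. Pictures are saved under pics/ and viewed, at most 10 in all, crops included, and the job is handed in when it is done.

Besides the shell and the picture viewer there is one more tool, called after "Emit:" by a JSON object that holds its "api" and its "payload". jog_arm: Moves the arm, as the interface text tells. Its arguments: {"type":"object","properties":{"fingers":{"type":"array","items":{"type":"number"}},"xyz":{"type":"array","items":{"type":"array","items":{"type":"number"}}},"rotation":{"type":"array","items":{"type":"array","items":{"type":"number"}}}},"required":["fingers","xyz","rotation"]}

```bash
mkdir -p pics; ls; python3 - <<'E'
from cell import r
import cv2,numpy as np
s=r.read_state();print(s['time'],s['ee_pos'],s['eef_rot'],s['width'],r.pinch_z)
a=r.camera('top');b=r.camera('scene')
np.savez('cam.npz',**{k+n:d[k] for n,d in(('t',a),('s',b)) for k in d})
print(a['R'],a['t'],a['camera_matrix'])
cv2.imwrite('pics/top.png',a['pixels']);cv2.imwrite('pics/scene.png',b['pixels'])
E
```

```text
pics
0.0 [ 0.25338201 -0.59787707  0.23037277] [ 9.79988151e-01  1.99053461e-01 -1.96165564e-04 -9.51699284e-04] 1.002357034584312 0.0187
[[-0.0192815  -0.99973826  0.01231368]
 [-0.99589933  0.01811574 -0.08863605]
 [ 0.08838978 -0.01397222 -0.99598796]] [0.03828619 0.60001039 1.04737301] [[567.39220764   0.         314.81402678]
 [  0.         567.39220764 237.62742533]
 [  0.           0.           1.        ]]
```

View pics/top.png

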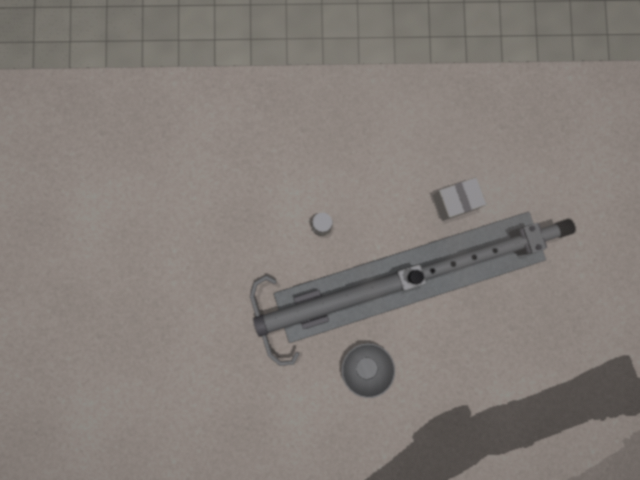

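View pics/scene.png

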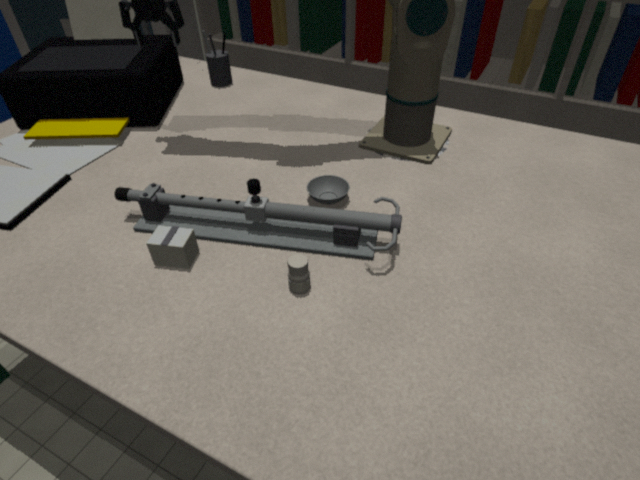

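The top view shows the knob at (415,277), holes at about (433,271), (453,264), (474,257) and (495,251), and the hooks on the left. The carton is at (460,198), the jar at (322,223) and the bowl at (368,370). In the scene view the knob is at (254,187).

```bash
cat > h.py <<'E'
import numpy as np,cv2
def ray(uv,z,K,R,t):
    d=R.T@np.linalg.inv(K)@np.array([*uv,1.]);c=-R.T@t
    return c+d*(z-c[2])/d[2]
def blobs(img,thr,roi):
    x0,y0,x1,y1=roi
    m=(img[y0:y1,x0:x1].max(2)<thr).astype(np.uint8)
    n,l,s,c=cv2.connectedComponentsWithStats(m)
    return [(c[i]+[x0,y0],s[i]) for i in range(1,n) if s[i][4]>=6]
E
python3 - <<'E'
from h import *
from cell import r
f=np.load('cam.npz');K,R,t=f['camera_matrixt'],f['Rt'],f['tt']
H=[]
for c,s in blobs(f['pixelst'],50,(395,235,510,295)):
    print(c.round(1),s); 
    if s[4]<60: H.append(ray(c,.0725,K,R,t)); print(H[-1])
k=ray((415,277),.12,K,R,t);print('knob',k)
for n,uv in (('carton',(461,198)),('jar',(322,223)),('bowl',(368,370))):print(n,ray(uv,.05,K,R,t))
for c,s in blobs(f['pixelss'],40,(235,170,275,210)): print('scene',c,s,ray(c,.12,f['camera_matrixs'],f['Rs'],f['ts']))
s=r.read_state()
from scipy.spatial.transform import Rotation as Q
print(Q.from_quat(s['eef_rot']).as_matrix().round(3))
E
```

```text
[432.  270.2] [36 34  3  4 10]
[ 0.53362424 -0.18283202  0.0725    ]
[415.  276.5] [ 13  36  15  12 150]
knob [ 0.52120629 -0.14264341  0.12      ]
carton [ 0.66787587 -0.24716011  0.05      ]
jar [0.62552651 0.01351228 0.05      ]
bowl [ 0.35559114 -0.0645122   0.05      ]
scene [253.98989899 189.4040404 ] [ 13   9  12  24 198] [ 0.53422859 -0.13162149  0.12      ]
[[ 0.921  0.39  -0.001]
 [ 0.39  -0.921  0.002]
 [-0.    -0.002 -1.   ]]
```

Emit:
{"api": "jog_arm", "payload": {"fingers": [100,100,100,100,100], "xyz": [[0.38,-0.28,0],[0.76,-0.56,0],[0.76,-0.56,0],[0.76,-0.56,0],[0.76,-0.56,0]], "rotation": [[0,0,0],[0,0,0],[0,0,0],[0,0,0],[0,0,0]]}}

```text
time: 0.52
ee_pos: [0.3406, -0.4505, 0.2309]
eef_rot: [0.98, 0.199, -0.0, -0.0]
force: [1.5, 1.2, -0.4]
width: 1.001
gripper_force: 0.0
```

Emit:
{"api": "jog_arm", "payload": {"fingers": [100,100,100,100,100], "xyz": [[0.76,-0.56,0],[0.76,-0.56,0],[0.76,-0.56,0],[0.76,-0.56,0],[0.76,-0.56,0]], "rotation": [[0,0,0],[0,0,0],[0,0,0],[0,0,0],[0,0,0]]}}

```text
time: 0.93
ee_pos: [0.4369, -0.2881, 0.2311]
eef_rot: [0.98, 0.199, -0.0, -0.0]
force: [0.2, 0.5, 1.5]
width: 0.997
gripper_force: 0.0
```

Emit:
{"api": "jog_arm", "payload": {"fingers": [100,100,100,100], "xyz": [[0.76,-0.56,0],[0.6,-0.4,0],[0.3,-0.2,0],[0,0,0]], "rotation": [[0,0,0],[0,0,0],[0,0,0],[0,0,0]]}}

```text
time: 1.27
ee_pos: [0.4819, -0.2166, 0.231]
eef_rot: [0.979, 0.203, 0.001, -0.001]
force: [0.1, -1.2, 0.0]
width: 1.001
gripper_force: 0.0
```

```bash
python3 - <<'E'
from h import *
from cell import r
f=np.load('cam.npz');K,R,t=f['camera_matrixt'],f['Rt'],f['tt']
for c,s in blobs(f['pixelst'],62,(423,235,510,278)): print(c.round(1),s[4],ray(c,.0725,K,R,t).round(4))
s=r.read_state();print(s['time'],s['ee_pos'],s['eef_rot'])
a=r.camera('wrist');np.savez('w1.npz',p=s['ee_pos'],q=s['eef_rot'],**a);print(a['T_tool_cam'])
cv2.imwrite('pics/w1.png',a['pixels'])
E
```

```text
[494.9 250.1] 8 [ 0.5678 -0.2986  0.0725]
[474.  256.8] 10 [ 0.5564 -0.26    0.0725]
[452.9 263.3] 9 [ 0.5453 -0.2212  0.0725]
[432.4 270.4] 13 [ 0.5333 -0.1835  0.0725]
1.2667 [ 0.48187711 -0.21663097  0.23102678] [ 9.79249779e-01  2.02652967e-01  6.74095996e-04 -1.09137702e-03]
[[ 5.83207104e-04 -9.44754229e-01 -3.27779052e-01  8.39643001e-02]
 [ 9.99999526e-01  2.95299061e-04  9.28130669e-04 -6.35459609e-04]
 [-7.80062528e-04 -3.27779438e-01  9.44753953e-01 -1.43789304e-01]
 [ 0.00000000e+00  0.00000000e+00  0.00000000e+00  1.00000000e+00]]
```

View pics/w1.png

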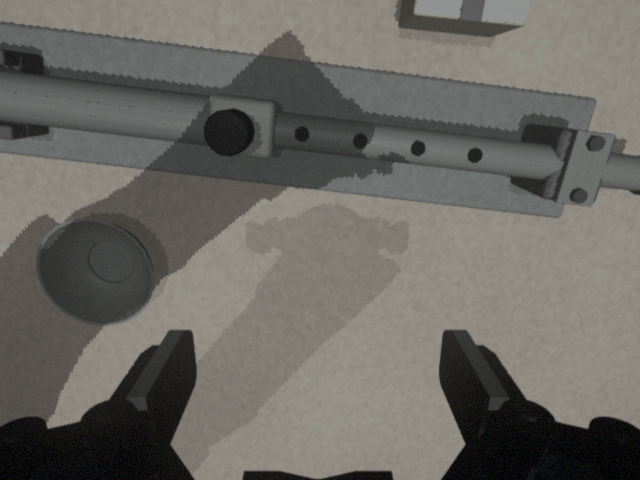

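The wrist view shows the knob at (229,132) and holes at (302,134), (361,141), (418,148) and (475,155). The bowl is at (95,272), clear of the pole.

```bash
cat >> h.py <<'E'
from scipy.spatial.transform import Rotation as Q
def wr(uv,z,w):
    M=Q.from_quat(w['q']).as_matrix();T=w['T_tool_cam']
    d=M@T[:3,:3]@np.linalg.inv(w['camera_matrix'])@np.array([*uv,1.]);c=w['p']+M@T[:3,3]
    return c+d*(z-c[2])/d[2]
E
python3 - <<'E'
from h import *
w=np.load('w1.npz')
k=wr((229,132),.116,w)
for u in ((302,134),(361,141),(418,148),(475,155)):print(wr(u,.0725,w).round(4))
print('knob',k)
M=Q.from_quat(w['q']).as_matrix()
M2=M@Q.from_rotvec([0,0,np.radians(6.7)]).as_matrix()
for nm,g in(('wrist',k),('top',np.array([.5218,-.1452,.115]))):
    print(nm,(M.T@(g-w['p'])/.04).round(2),(M2.T@(g-w['p'])/.04).round(2))
E
```

```text
[ 0.5312 -0.1831  0.0725]
[ 0.543  -0.222   0.0725]
[ 0.5543 -0.26    0.0725]
[ 0.5658 -0.2985  0.0725]
knob [ 0.51926755 -0.14364582  0.116     ]
wrist [ 1.58 -1.3   2.88] [ 1.41 -1.47  2.88]
top [ 1.62 -1.24  2.91] [ 1.46 -1.42  2.91]
```

Emit:
{"api": "jog_arm", "payload": {"fingers": [100,100,100,100,100], "xyz": [[0.6,-0.5,0],[0.6,-0.5,0],[0.4,-0.27,0],[0,0,0.2],[0,0,0]], "rotation": [[0,0,0],[0,0,0],[0,0,0.5],[0,0,0.84],[0,0,0]]}}

```text
time: 1.73
ee_pos: [0.5177, -0.1499, 0.2222]
eef_rot: [0.99, 0.141, -0.001, -0.0]
force: [-0.7, -1.3, -0.6]
width: 0.999
gripper_force: 0.0
```

```bash
python3 - <<'E'
from h import *
from cell import r
s=r.read_state();M=Q.from_quat(s['eef_rot']).as_matrix();print(M.round(3))
print(s['ee_pos'],M.T@(np.array([.52,-.1445,.097])-s['ee_pos'])/.04)
E
```

```text
[[ 0.96   0.278 -0.003]
 [ 0.278 -0.96  -0.   ]
 [-0.003 -0.001 -1.   ]]
[ 0.5176678  -0.14988218  0.22217764] [ 0.10137894 -0.11138916  3.12925233]
```

Emit:
{"api": "jog_arm", "payload": {"fingers": [100,100,100,100,100], "xyz": [[0.1,-0.11,0.5],[0,0,0.8],[0,0,0.6],[0,0,0.3],[0,0,0]], "rotation": [[0,0,0],[0,0,0],[0,0,0],[0,0,0],[0,0,0]]}}

```text
time: 2.15
ee_pos: [0.518, -0.1462, 0.1327]
eef_rot: [0.99, 0.141, -0.003, -0.001]
force: [-0.8, -0.4, 0.3]
width: 1.0
gripper_force: 0.0
```

```bash
python3 - <<'E'
from h import *
from cell import r
s=r.read_state();M=Q.from_quat(s['eef_rot']).as_matrix()
print(s['ee_pos'],M.T@(np.array([.52,-.1445,.097])-s['ee_pos'])/.04)
a=r.camera('wrist');np.savez('w2.npz',p=s['ee_pos'],q=s['eef_rot'],**a)
cv2.imwrite('pics/w2.png',a['pixels'])
E
```

```text
[ 0.51799583 -0.14616402  0.13269102] [ 0.06538546 -0.02425177  0.89192677]
```

View pics/w2.png

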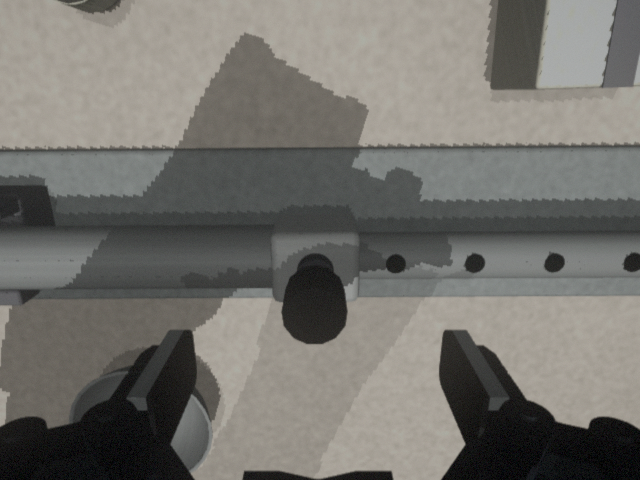

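The tube is level in the wrist image, so the yaw is right. The knob at (315,300) is centred between the fingers (mid 318).

Emit:
{"api": "jog_arm", "payload": {"fingers": [100,100,100,50,30], "xyz": [[0.06,-0.02,0.5],[0,0,0.4],[0,0,0],[0,0,0],[0,0,0]], "rotation": [[0,0,0],[0,0,0],[0,0,0],[0,0,0],[0,0,0]]}}

```text
time: 2.62
ee_pos: [0.524, -0.1437, 0.1008]
eef_rot: [0.99, 0.141, 0.001, 0.001]
force: [0.2, -0.6, -0.4]
width: 0.747
gripper_force: 0.0
```

Emit:
{"api": "jog_arm", "payload": {"fingers": [10,0,0,0,0], "xyz": [[0,0,0],[0,0,0],[0,0,0],[0,0,0],[0,0,0]], "rotation": [[0,0,0],[0,0,0],[0,0,0],[0,0,0],[0,0,0]]}}

```text
time: 3.03
ee_pos: [0.5239, -0.143, 0.0997]
eef_rot: [0.99, 0.141, 0.001, 0.0]
force: [0.5, -1.4, 0.6]
width: 0.282
gripper_force: 58.7
```

Emit:
{"api": "jog_arm", "payload": {"fingers": [0,0,0,0], "xyz": [[0,0,-0.2],[0,0,-0.18],[0,0,0],[0,0,0]], "rotation": [[0,0,0],[0,0,0],[0,0,0],[0,0,0]]}}

```text
time: 3.37
ee_pos: [0.5237, -0.1429, 0.1145]
eef_rot: [0.99, 0.141, 0.0, 0.0]
force: [4.4, -2.3, -9.5]
width: 0.284
gripper_force: 59.4
```

Emit:
{"api": "jog_arm", "payload": {"fingers": [0,0,0,0,0], "xyz": [[0,0.2,0],[0,0.3,0],[0,0.3,0],[0,0.2,0],[0,0,0]], "rotation": [[0,0,0],[0,0,0],[0,0,0],[0,0,0],[0,0,0]]}}

```text
time: 3.78
ee_pos: [0.5353, -0.1817, 0.1139]
eef_rot: [0.99, 0.141, 0.0, -0.0]
force: [4.3, -1.0, -8.8]
width: 0.282
gripper_force: 59.6
```

Emit:
{"api": "jog_arm", "payload": {"fingers": [0,0], "xyz": [[0,0,0],[0,0,0]], "rotation": [[0,0,0],[0,0,0]]}}

```text
time: 3.95
ee_pos: [0.5353, -0.1816, 0.1145]
eef_rot: [0.99, 0.141, 0.001, 0.001]
force: [4.8, -1.4, -9.2]
width: 0.283
gripper_force: 59.6
```

```bash
python3 - <<'E'
from h import *
from cell import r
s=r.read_state();print(s['ee_pos'],s['force'],Q.from_quat(s['eef_rot']).as_matrix().round(3))
d=np.array(s['ee_pos'])-[.5237,-.1429,.1145];print(d@[.287,-.958,0],d@[.958,.287,0])
E
```

```text
[ 0.53525227 -0.18163993  0.11445115] [ 4.83088835 -1.4180345  -9.22115549] [[ 0.96   0.28   0.001]
 [ 0.28  -0.96  -0.001]
 [ 0.001  0.001 -1.   ]]
0.040428357310967424 -5.1284017080301805e-05
```

Emit:
{"api": "jog_arm", "payload": {"fingers": [0,0,0,0,0], "xyz": [[0,0,0.12],[0,0,0.12],[0,0,0.1],[0,0,0],[0,0,0]], "rotation": [[0,0,0],[0,0,0],[0,0,0],[0,0,0],[0,0,0]]}}

```text
time: 4.37
ee_pos: [0.5353, -0.1815, 0.1014]
eef_rot: [0.99, 0.141, 0.001, 0.0]
force: [3.5, -1.2, -1.3]
width: 0.283
gripper_force: 60.3
```

Emit:
{"api": "jog_arm", "payload": {"fingers": [0,0,0,0,0], "xyz": [[0,0,0.1],[0,0,0.1],[0,0,0.08],[0,0,0],[0,0,0]], "rotation": [[0,0,0],[0,0,0],[0,0,0],[0,0,0],[0,0,0]]}}

```text
time: 4.78
ee_pos: [0.5358, -0.1827, 0.0951]
eef_rot: [0.99, 0.141, 0.002, 0.001]
force: [-5.2, 0.2, 41.6]
width: 0.282
gripper_force: 65.1
```

Emit:
{"api": "jog_arm", "payload": {"fingers": [0,0,0], "xyz": [[0,0,-0.05],[0,0,0],[0,0,0]], "rotation": [[0,0,0],[0,0,0],[0,0,0]]}}

```text
time: 5.03
ee_pos: [0.5357, -0.1827, 0.0953]
eef_rot: [0.99, 0.141, 0.002, 0.001]
force: [-1.4, -0.4, 25.4]
width: 0.283
gripper_force: 63.0
```

```bash
python3 - <<'E'
from h import *
from cell import r
s=r.read_state();print(s['ee_pos'],s['force'],s['gripper_force'])
a=r.camera('scene');cv2.imwrite('pics/s2.png',cv2.resize(a['pixels'][130:280,90:290],None,fx=3,fy=3))
E
```

```text
[ 0.53574049 -0.18267638  0.09530917] [-1.35710107 -0.43575686 25.3725034 ] 62.99994349479675
```

View pics/s2.png

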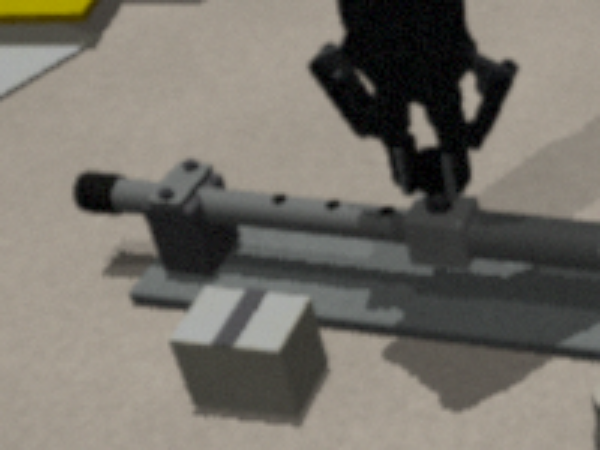

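In the crop, three holes remain free beside the collar at (385,212), (332,205) and (280,199), where there were four. The gripper is on the knob, pressing it against its hard stop.

```bash
python3 -c "
from cell import r
print(r.hand_in())"
```

```text
the job is handed in; nothing more can be done
None
```

The job is handed in: the hook section is one hole shorter, and the gripper is still holding the knob down against its stop at about 25 N; the hand-in call returned no verdict.

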